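# Load a specimen dish on the microscope with a lifter and take the picture

## Task

Slide the blade of the flat lifter under the white specimen dish on the plastic rack and carry it, balanced level on the blade and never touched by the gripper, onto the microscope's stage; set it down gently, centred under the lens, without pressing the blade hard on the stage's glass plate, draw the blade out and lay the lifter flat on the table. Then press the two-stage release beside the microscope to its halfway stop, keep it there for about a second, and only then press it fully down and let go. Leave the dish on the stage and the other things on the table where they are.

Things in the scene. Friction and masses are not known exactly. Their poses are not given: they have to be found in the camera images.
- lifter: loose flat lifter, 220 g: steel blade 157 x 40 mm, 3 mm thick, with an upright black handle near its rear. Origin: on the blade's underside, under the handle's centre; +x along the blade to its free tip 135 mm ahead; z up. Handle: 34 mm along x, 18 mm thick along y (grip across y from above), top 72 mm up. Starts flat on the table. Carry the dish with its centre about 110 mm ahead of the origin.
- dish: loose round white ceramic dish, 84 mm diameter, flat underside, rim 16 mm tall, a small brown rock fixed in its middle (25 mm tall in all), about 80 to 170 g. Origin: centre of its underside; z up. Starts on the rack's rails, centred to some mm. Must not tilt over about 10 degrees, nor be dropped or knocked.
- rack: fixed white rack: base plate 110 x 110 mm, 8 mm thick, with two rails along its x, each 18 mm wide, 56 mm clear gap between them, tops 44 mm above the table. Origin: on the table under its centre (midway between the rails). The gap is 36 mm high over the plate; enter it from the -x end (robot's side), blade along the rack's +x.
- microscope: fixed white microscope. Origin: on the table under the lens's axis; z up. Column at its -y side, front face 87 mm from the axis. Open to its +y side: the dish goes in there, blade pointing along -y. Base 20 mm thick, reaching 70 mm from the axis to +y and to each x side. A focus drive left its rigid dark stage (see optical_axis) at an unknown height.
- optical_axis (a point): centre of the lens's lower end, 200 mm above the table; mount 48 mm wide from 222 mm up. Below it, centred, the stage: two rails along the microscope's y, 110 mm long, 18 mm wide, 56 mm clear gap, over a sprung glass plate 20 mm below their tops (17 mm of play for a 3 mm blade under a seated dish). Rail tops 70 to 120 mm above the table: no reading tells it; feel or see it.
- glass_plate (a joint): give of the sprung glass plate, 106 x 54 mm, between the stage's rails (m): 0 at rest, grows as it is pressed down: starts to yield at 3 N, then 3 N per mm; 0.005 m (18 N) would break it. It says nothing of the stage's height. Lightly touching it with the blade is fine.
- release: fixed release stand: black foot 68 mm across with an upright post; a sleeve on it carries the push cap, 40 mm across, on the stand's vertical axis. Origin: on the table, on that axis. The sleeve is clamped at an unknown height: the top of the unpressed cap is 75 to 108 mm above the table, to be felt or seen.
- half_stroke (a joint): first stage of the release (m): 0 free, 0.005 at its stop. The cap yields from 1.5 N and reaches the halfway stop at 3 N. Springs back.
- full_stroke (a joint): second stage (m): 0 until the push exceeds about 11 N, then 0.006 at the bottom, at about 16 N. Springs back. The picture is taken at full depth.
- jar: closed round jar, 60 mm diameter, 85 mm tall; origin at its foot; a bystander, to be left alone
- stain_bottle: amber bottle, 46 mm diameter, 100 mm tall; origin at its foot; a bystander, to be left alone
- slide_box: flat wooden slide box 100 x 75 x 34 mm; origin under its centre; a bystander, to be left alone
- small_dish: small empty white dish, 56 mm across, 14 mm tall; origin under its centre; not the dish of this job; a bystander, to be left alone
- beaker: open glass beaker, 72 mm across, 90 mm tall; origin at its foot; a bystander, to be left alone
- marker: marker pen lying flat, 120 mm long along its x, 16 mm thick; origin under its middle; a bystander, to be left alone
Not all that is in view belongs to the job. What is shaped like the microscope but green is not meant. There is more than one size of the lifter; the one meant has the size given above.

How it is judged:
By the outcome, as a careful person would: the job done as asked, in the order asked, and still so for the second after the job is handed in, with the robot touching nothing.
It also fails if it takes over 72 s, if anything falls off the work surface, if the arm or the gripper's body presses on something with over 40 N, if the wrist force passes 120 N, or if a joint passes its speed limit or range.

## Robot

A 7-joint arm with a two-finger parallel gripper is mounted at the origin on the work surface. World frame = base frame: x ahead of the robot, y to its left, z up, the work surface at z = 0. Lengths are in m, angles in rad, forces in N, time in s.
With the tool pointing down it reaches from about 0.4 to 0.875 m from the base axis. Payload 19.3 kg.
Tool frame: the origin (TCP) lies on the centre line of the jaws, within the pads' length; the fingertips stand 14 mm ahead of it and the grasp point (between the pads) lies 5 mm behind it; y points along the fingers, x is the direction in which the jaws open and shut, and the axes are right-handed (so a half turn about y gives the same grasp; the last joint's range is limited). The gripper opens to 85 mm and grips with 20 to 120 N. Pads are 22 mm wide; open, the fingers measure 114 mm over their backs; the gripper's body (76 mm by 85 mm) begins 54 mm behind the grasp point. The pads swing forward as they close: fully open they stand 13 mm farther back than shut.
Start: joints at [1.063, 0.521, -0.036, 1.599, 0.021, 1.021, -0.113], TCP at [0.265, -0.566, 0.211] pointing down, gripper open.
Joint ranges: [-2.91, 2.91], [-0.3, 2.13], [-1.5, 1.42], [0.17, 2.43], [-1.26, 4.41], [0.16, 1.93], [-2.52, 2.52]. Speed limits (rad/s): [1.89, 1.89, 2.39, 2.39, 3.01, 3.01, 3.01].

## Interface

Orientations are given as [roll, pitch, yaw] about the fixed x, y, z axes, in that order (R = Rz(yaw) Ry(pitch) Rx(roll)).
In Python, from workcell import monitor, grab_frame, workorder gives the robot as it stands.
- The arm moves only by the tool drive_tool, never from a script. Its argument "steps" is one flat list of numbers, 5 for each row, row after row: the finger opening in mm, from 0 to 85.4, then the shift along the world's x, y, z in mm, then the turn about the world's z in degrees. In form: [fingers, tx, ty, tz, twist, fingers, tx, ty, tz, twist, ...]. A call has exactly 5 rows; each row shifts and turns the commanded pose from where the row before left it; what a row does not reach is not made up. A row lasts 1/12 s, in which the tool goes at most 41.7 mm and 7.16 degrees, less where a joint would pass 70% of its speed; a pose out of reach is approached as far as the arm can. A call is refused whole if a number of a shift passes 41.7 or a number of a turn 7.16, either way. A call with a gripper value outside its range is refused whole. The fingers move at their own pace and stop on an object; "grip_force" is the grip in N (left out, the last holds). Time passes only in rows, so rows that do not move let the fingers close, or fill a call up. It gives the time, the measured TCP pose, the force and the opening at its end, in the units of the state.
- monitor.observe(): the state, without advancing time (a new reading comes with each control period).
- grab_frame(name): name is "scene" or "top" or "wrist"; returns a dict with "frame" (420x560x3 uint8, red, green, blue), "vertical_fov" (degrees; the focal length in pixels is half the picture's height over the tangent of half this angle, whatever the lens; pixels are square), "cx", "cy" (the principal point, pixels), "xyz" and "orientation" of the camera in the world. Camera axes: x right, y down, z forward; pixel columns grow to the right and rows downward; lengths in m; the calibration is good to about 2 mm. A picture is of the moment at which its call begins. There is no depth.
- workorder.job_done(): hands the job in, once; it reports no verdict.
The state is a dict: "clock": time; "qpos": joint angles; "qd": joint speeds; "joint_efforts": joint torques, N m; "position": TCP position; "tool_rot": TCP orientation; "force": force on the tool from outside, world axes, zero at the start; "moment": the same for the moment, N m; "grip_width": finger opening in m.
Only numpy, scipy, OpenCV 4.12 (cv2) and the standard library are available. Lean on these libraries where they do the work, as an engineer would, in place of code of your own. Each camera call takes 0.05 s, during which the arm holds its last target. There are 200 camera calls.

## Working session

There is one attempt and no reset: what is moved stays moved. The work goes in short steps, Python scripts to look and compute and a tool call to move; the robot and the scene stay as the last step left them, time stands still between calls to the robot, and variables do not carry over. Pictures are saved under pics/ and viewed, about 8 in all and at most 12, crops included, and the job is handed in when it is done.

Besides the shell and the picture viewer there is one more tool, called in YAML: its name, and indented under it one key for each argument. drive_tool: Moves the arm, as the interface text tells. Its arguments: {"type":"object","properties":{"steps":{"type":"array"},"grip_force":{"type":"number"}},"required":["steps"]}

```bash
ls; mkdir -p pics; cat > h.py <<'E'
import numpy as np, cv2
from workcell import monitor, grab_frame, workorder
from scipy.spatial.transform import Rotation as R
def snap(n,f=None):
    g=grab_frame(n)
    if f: cv2.imwrite('pics/'+f,g['frame'][:,:,::-1])
    return g
def cam(g):
    h=g['frame'].shape[0]; f=h/2/np.tan(np.radians(g['vertical_fov'])/2)
    o=np.array(g['orientation']); M=o if o.shape==(3,3) else R.from_euler('xyz',o).as_matrix()
    return f,M,np.array(g['xyz'])
def ray(g,u,v,z):
    f,M,c=cam(g); d=M@np.array([(u-g['cx'])/f,(v-g['cy'])/f,1]); return c+d*(z-c[2])/d[2]
def proj(g,p):
    f,M,c=cam(g); q=M.T@(np.array(p)-c); return np.array([g['cx']+f*q[0]/q[2],g['cy']+f*q[1]/q[2]])
E
python3 - <<'E'
from h import *
for n in('scene','top'):
    g=snap(n,n+'0.png'); print(n,g['vertical_fov'],g['cx'],g['cy'],g['xyz'],g['orientation'])
print(monitor.observe())
E
```

```text
pics
scene 47.983110161485044 287.2742067623224 207.94872945245132 [1.02492924 0.69380824 1.02346993] [-2.34460411  0.00766028  2.47862627]
top 46.44437477836075 271.81874619380255 211.8995309922679 [ 0.32729667 -0.0210418   1.75734244] [-3.0549081   0.00998246 -1.5779137 ]
{'clock': 0.1, 'qpos': array([ 1.06279635,  0.52192457, -0.0363527 ,  1.59994671,  0.02120021,
        1.021117  , -0.11281621]), 'qd': array([ 2.79101160e-04, -2.15693411e-03, -2.57101366e-03, -1.53226786e-03,
        1.67502775e-03,  3.13333054e-05,  9.07264705e-05]), 'joint_efforts': array([ 7.59201532e-03, -9.28485632e+01,  1.98633313e+00, -3.70527005e+01,
        1.82976091e-02,  5.39248955e-03,  7.16121349e-05]), 'position': array([ 0.26481026, -0.56576753,  0.21020315]), 'tool_rot': array([-1.57085537e+00,  1.00898719e-03, -1.13300162e+00]), 'force': array([-0.05049613,  0.52133784,  0.03058786]), 'moment': array([ 0.00256298, -0.02198823,  0.0001847 ]), 'grip_width': 0.08534341131659418}
```

View pics/top0.png

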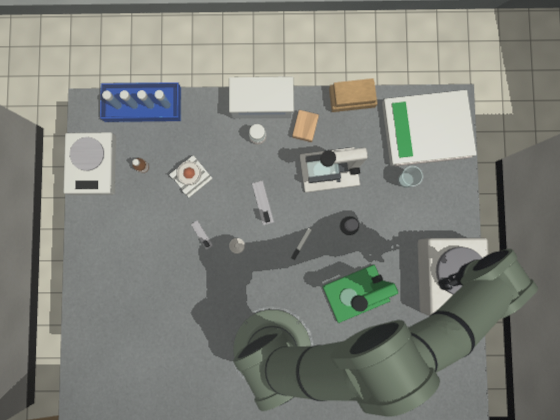

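View pics/scene0.png

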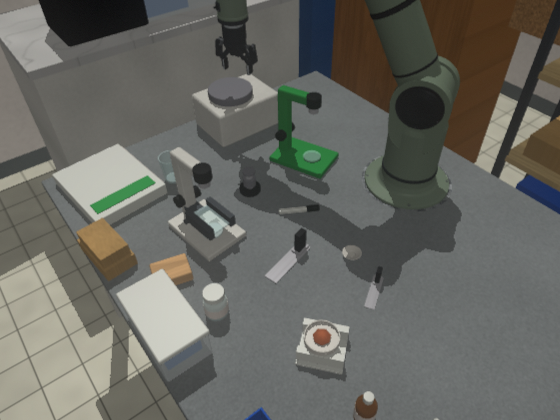

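```bash
python3 - <<'E'
from h import *
im=cv2.imread('pics/top0.png')[140:265,160:380]
cv2.imwrite('pics/topc.png',cv2.resize(im,None,fx=3.6,fy=3.6,interpolation=cv2.INTER_CUBIC))
im=cv2.imread('pics/scene0.png')[140:380,150:400]
cv2.imwrite('pics/sc.png',cv2.resize(im,None,fx=2.5,fy=2.5,interpolation=cv2.INTER_CUBIC))
E
```

```text
(no output)
```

View pics/topc.png

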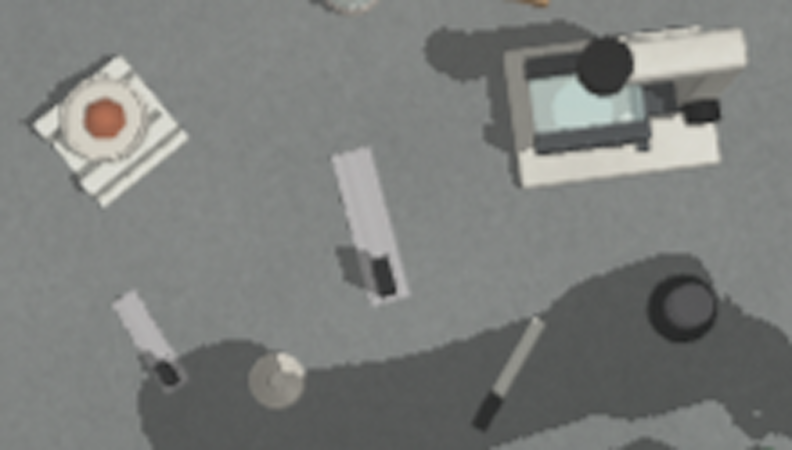

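View pics/sc.png

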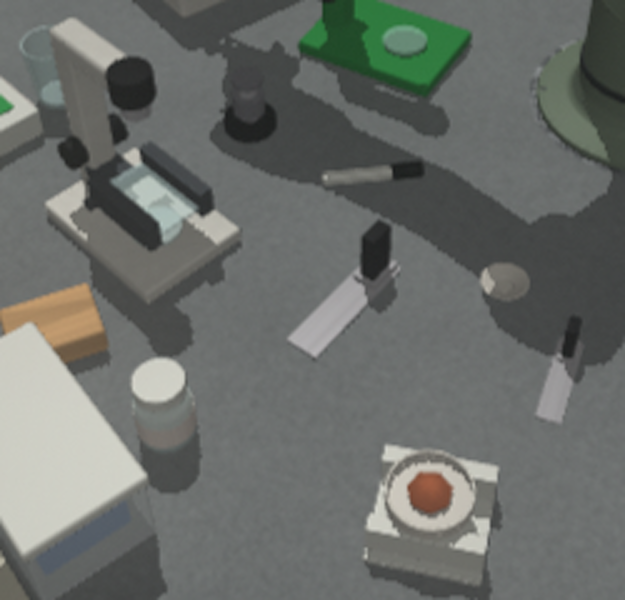

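```bash
python3 - <<'E'
from h import *
g=snap('top')
def T(U,V,z): return ray(g,160+U/3.6-.36,140+V/3.6-.36,z)[:2]*1000
def S(n,pts,z):
    print(n,[T(*p,z).round().tolist() for p in pts])
S('lifter',[(332,155),(372,147),(410,296),(375,305)],.003)
S('lifter handle top',[(383,276)],.072)
S('rack',[(120,55),(28,123),(100,207),(188,135)],.044)
S('dish',[(103,119)],.06); S('rock',[(103,118)],.068)
S('mic base',[(505,50),(520,187),(720,160)],.02)
S('release foot',[(683,308)],.01); S('cap',[(688,304)],.09)
S('lens',[(605,65)],.28);S('lens',[(605,65)],.2)
S('jar',[(350,0)],.0);S('marker',[(480,430),(540,318)],.01);S('small',[(276,380)],.01);S('smalllifter',[(120,295),(175,385)],.003)
E
```

```text
lifter [[587.0, 67.0], [594.0, 27.0], [444.0, -11.0], [435.0, 24.0]]
lifter handle top [[459.0, 15.0]]
rack [[682.0, 274.0], [615.0, 364.0], [531.0, 293.0], [602.0, 206.0]]
dish [[615.0, 287.0]]
rock [[615.0, 286.0]]
mic base [[688.0, -107.0], [550.0, -121.0], [576.0, -319.0]]
release foot [[429.0, -281.0]]
cap [[429.0, -274.0]]
lens [[621.0, -179.0]]
lens [[637.0, -188.0]]
jar [[745.0, 48.0]]
marker [[310.0, -79.0], [421.0, -139.0]]
small [[361.0, 123.0]]
smalllifter [[447.0, 279.0], [357.0, 224.0]]
```

drive_tool:
  steps: [85,30,0,20,6.8,85,32,0,20,6.8,85,32,0,20,6.8,85,32,10,0,6.8,85,32,15,0,6.8]

```text
clock: 0.57
position: [0.4241, -0.5418, 0.2715]
tool_rot: [-1.572, -0.001, -0.535]
force: [0.7, 0.3, -1.2]
grip_width: 0.0848
```

drive_tool:
  steps: [85,2,30,0,6.8,85,2,30,0,6.8,85,2,30,0,6.8,85,2,30,0,6.8,85,2,30,0,6.8]

```text
clock: 0.98
position: [0.4327, -0.3895, 0.2704]
tool_rot: [-1.571, 0.0, 0.06]
force: [0.5, 0.2, 1.0]
grip_width: 0.0851
```

drive_tool:
  steps: [85,2,30,0,6.8,85,2,30,0,6.8,85,2,30,0,6.8,85,2,30,0,6.8,85,2,30,0,6.8]

```text
clock: 1.4
position: [0.4426, -0.2397, 0.2707]
tool_rot: [-1.571, 0.0, 0.653]
force: [0.8, 0.0, 0.3]
grip_width: 0.085
```

drive_tool:
  steps: [85,2,30,0,6.8,85,2,30,0,6.8,85,2,30,0,6.8,85,2,30,0,6.8,85,2,30,0,6.8]

```text
clock: 1.82
position: [0.4527, -0.0897, 0.2707]
tool_rot: [-1.571, 0.0, 1.246]
force: [1.2, -0.3, -0.2]
grip_width: 0.0849
```

drive_tool:
  steps: [85,2,30,0,6.8,85,2,30,0,6.8,85,2,30,0,6.8,85,1,13,-10,6.8,85,0,0,-10,6.8]

```text
clock: 2.23
position: [0.4602, 0.0152, 0.251]
tool_rot: [-1.573, -0.0, 1.844]
force: [-0.3, 0.2, 0.2]
grip_width: 0.0847
```

```bash
python3 - <<'E'
from h import *
s=monitor.observe(); print(s['clock'],s['position'],np.degrees(s['tool_rot']),s['qpos'])
g=snap('wrist','w1.png'); print(g['xyz'],g['orientation'],g['vertical_fov'])
print(s['position'],proj(g,[.460,.012,.072]),proj(g,[.5905,.047,.003]),proj(g,[.4395,.0065,.003]))
E
```

```text
2.2333 [0.46018741 0.01524847 0.25097402] [-9.01004228e+01 -1.30074197e-02  1.05652166e+02] [ 0.57857094  0.30970593 -0.90201864  1.93326175  0.28268603  1.02871889
  1.39605234]
[ 0.39210014 -0.00376313  0.41410907] [ 2.85837901e+00 -3.82685512e-04  1.84428025e+00] 60.17653492684757
[0.46018741 0.01524847 0.25097402] [276.50845242 184.62722738] [276.03578654 280.08497425] [277.20588716 153.84179716]
```

View pics/w1.png

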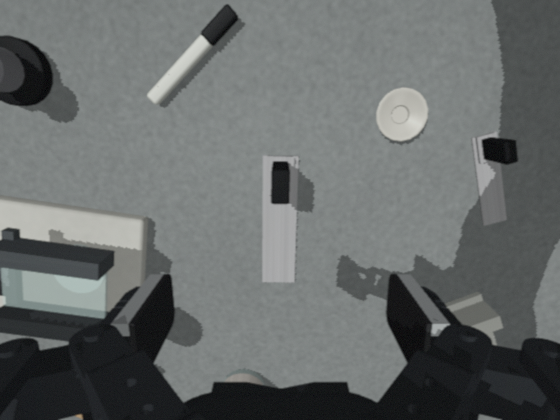

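```bash
python3 - <<'E'
from h import *
g=snap('wrist')
for n,p,z in(('front',(279,282),.003),('rear',(280.7,156),.003),('fl',(263,282),.003),('fr',(295.5,282),.003),('htop',(280.5,192),.072),('basecorner',(147,217),.02),('baseedge',(0,199),.02),('relfoot',(17,73),.01),('mk',(155,100),.008)):
  print(n,ray(g,*p,z).round(4))
E
```

```text
front [0.5888 0.0499 0.003 ]
rear [0.4389 0.0087 0.003 ]
fl [0.5944 0.0308 0.003 ]
fr [0.5832 0.0696 0.003 ]
htop [0.464  0.0156 0.072 ]
basecorner [ 0.5445 -0.1178  0.02  ]
baseedge [ 0.5692 -0.2785  0.02  ]
relfoot [ 0.4318 -0.2783  0.01  ]
mk [ 0.4185 -0.1364  0.008 ]
```

drive_tool:
  steps: [85,-1,-1,-40,-0.2,85,0,0,-40,0,85,0,0,-40,0,60,0,0,-40,0,60,0,0,-25,0]

```text
clock: 2.75
position: [0.4577, 0.01, 0.0629]
tool_rot: [-1.568, -0.0, 1.824]
force: [0.4, -0.4, -0.5]
grip_width: 0.0637
```

drive_tool:
  steps: [50,0,0,-14,0,40,0,0,-8,0,0,0,0,0,0,0,0,0,0,0,0,0,0,0,0]
  grip_force: 100

```text
clock: 3.17
position: [0.4596, 0.0106, 0.0448]
tool_rot: [-1.572, 0.001, 1.829]
force: [0.0, 0.0, -2.2]
grip_width: 0.0146
```

drive_tool:
  steps: [0,0,0,0,0,0,0,0,0,0,0,0,0,0,0,0,0,0,0,0,0,0,0,0,0]

```text
clock: 3.58
position: [0.4594, 0.0109, 0.0444]
tool_rot: [-1.572, 0.001, 1.83]
force: [-1.1, 0.7, 9.9]
grip_width: 0.0145
```

drive_tool:
  steps: [0,0,0,15,0,0,0,0,35,0,0,0,0,40,0,0,0,0,10,0,0,0,0,0,0]

```text
clock: 4.0
position: [0.4605, 0.0107, 0.1464]
tool_rot: [-1.575, 0.002, 1.829]
force: [0.3, 0.7, -1.9]
grip_width: 0.0145
```

```bash
python3 - <<'E'
from h import *
s=monitor.observe(); print(s['clock'],s['position'],np.degrees(s['tool_rot']),s['force'],s['moment'],s['grip_width'])
a=snap('wrist')['frame'][100:400,100:460]; b=snap('scene')['frame'][150:300,250:400]
a=cv2.resize(a,(420,350)); b=cv2.resize(b,(350,350),interpolation=cv2.INTER_CUBIC)
cv2.imwrite('pics/w2.png',np.hstack([a,b])[:,:,::-1])
E
```

```text
4.0 [0.46048163 0.0106823  0.14641239] [-90.26169975   0.1163926  104.81488823] [ 0.31950772  0.67251598 -1.91051684] [-0.00182212  0.02901146 -0.01738499] 0.01453006438692561
```

View pics/w2.png

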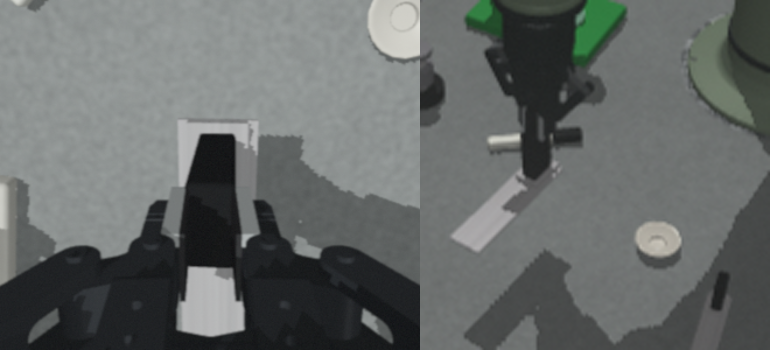

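```bash
python3 - <<'E'
from h import *
im=cv2.imread('pics/w1.png')[195:345,0:190]
cv2.imwrite('pics/w1c.png',cv2.resize(im,None,fx=4,fy=4,interpolation=cv2.INTER_CUBIC))
E
```

```text
(no output)
```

View pics/w1c.png

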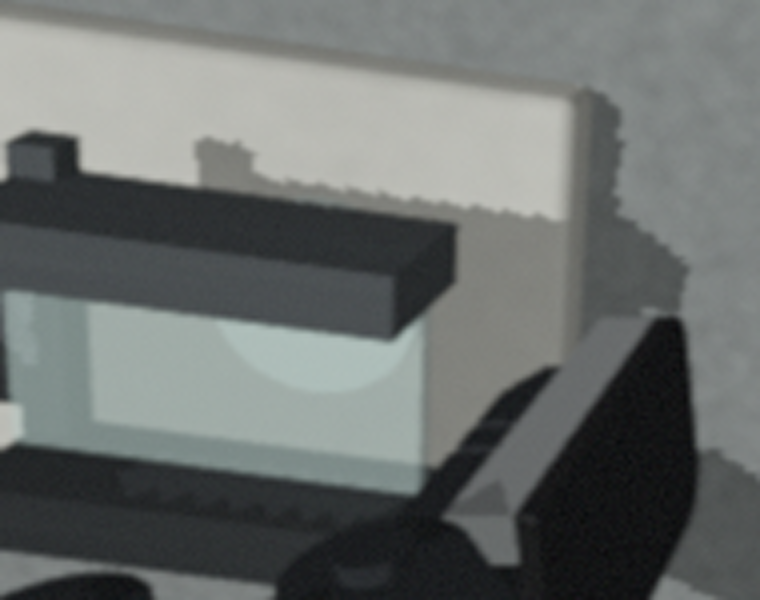

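```bash
cat > fit.py <<'E'
from h import *
from scipy.optimize import least_squares
# poses of camera at w1 (recorded)
g={'frame':np.zeros((420,560,3)),'vertical_fov':60.17653492684757,'xyz':[0.39210014,-0.00376313,0.41410907],'orientation':[2.85837901,-3.82685512e-04,1.84428025]}
q=snap('wrist'); g['cx'],g['cy']=q['cx'],q['cy']
t=snap('top')
W=lambda U,V:np.array([U/4-.375,195+V/4-.375])
T=lambda U,V:np.array([160+U/3.6-.36,140+V/3.6-.36])
def pt(p,l):
    x,y,a,H=p; c,s=np.cos(a),np.sin(a); u,v,z=l
    return [x+c*u-s*v,y+s*u+c*v,z if z>=0 else H+z+.0]
z=-1e-9
pts=[((-.07,.07,.02),W(580,92)),((-.046,.055,z),W(395,275)),((-.028,.055,z),W(395,340))]
def line(a,b,c): # dist of c from image line ab
    d=(b-a)/np.linalg.norm(b-a); e=c-a; return d[0]*e[1]-d[1]*e[0]
def res(p):
    r=[]
    for l,m in pts: r+=list(proj(g,pt(p,l))-m)
    L=lambda a,b,m:r.append(line(proj(g,pt(p,a)),proj(g,pt(p,b)),m))
    L((-.07,.07,.02),(-.07,-.07,.02),W(10,18)); L((-.046,.055,z),(-.046,-.055,z),W(0,225)); L((-.028,.055,z),(-.028,-.055,z),W(0,290))
    L((.028,.055,z),(.028,-.055,z),W(0,490))
    for l,m in[((.07,.07,.02),T(505,50)),((-.07,.07,.02),T(520,187))]: r+=list(.7*(proj(t,pt(p,l))-m))
    return r
s=least_squares(res,[.627,-.183,.12,.09],loss='soft_l1'); print(s.x,np.degrees(s.x[2]),np.round(res(s.x),1))
print(np.sqrt(np.diag(np.linalg.inv(s.jac.T@s.jac))))
E
python3 fit.py
```

```text
[ 0.62672588 -0.18040783  0.13040773  0.0958438 ] 7.471812455994637 [-0.6  0.5  0.2 -0.5  0.1  0.3 -0.3 -0.8  0.1  0.8 -1.1  0.3 -0.1  0.4]
[0.00090589 0.00091794 0.00813249 0.00164436]
```

```bash
python3 - <<'E'
from h import *
o=[]
for n,(r0,r1,c0,c1) in(('top',(145,210,155,225)),('scene',(305,380,285,360))):
    g=snap(n); k=5.6 if n=='top' else 5.2
    im=cv2.imread('pics/%s0.png'%n)[r0:r1,c0:c1]; im=cv2.resize(im,(int((c1-c0)*k),int((r1-r0)*k)),interpolation=cv2.INTER_CUBIC)
    raw=im.copy()
    def P(p): 
        u=(proj(g,p)+.5-[c0,r0])*k; return tuple(int(round(a*8)) for a in u)
    a=np.radians(-50.5); c,s=np.cos(a),np.sin(a)
    def W(u,v,z): return [.6135+c*u-s*v,.2905+s*u+c*v,z]
    def box(x0,x1,y0,y1,z,col):
        q=[P(W(*w,z)) for w in((x0,y0),(x1,y0),(x1,y1),(x0,y1))]
        for i in range(4): cv2.line(im,q[i],q[(i+1)%4],col,1,cv2.LINE_AA,3)
    box(-.055,.055,-.055,.055,.008,(0,0,255))
    box(-.055,.055,-.046,-.028,.044,(0,255,0)); box(-.055,.055,.028,.046,.044,(0,255,0))
    for t in np.linspace(0,6.28,60):
        cv2.circle(im,P([.615+.042*np.cos(t),.287+.042*np.sin(t),.06]),1*8,(255,0,0),1,cv2.LINE_AA,3)
    o.append(im)
h=max(i.shape[0] for i in o); o=[cv2.copyMakeBorder(i,0,h-i.shape[0],0,0,0) for i in o]
m=np.hstack(o); print(m.shape); cv2.imwrite('pics/ov.png',m)
E
```

```text
(390, 782, 3)
```

View pics/ov.png

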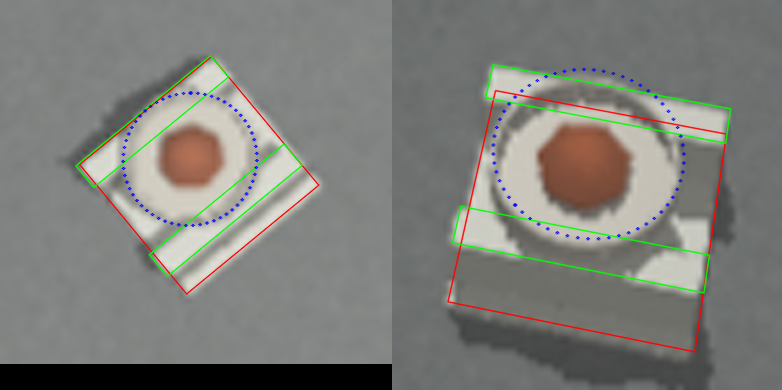

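drive_tool:
  steps: [0,1,24,5,-6.5,0,1,28,5,-6.5,0,1,28,0,-6.5,0,1,28,0,-6.5,0,1,28,0,-6.5]

```text
clock: 4.72
position: [0.4635, 0.1482, 0.1529]
tool_rot: [-1.57, 0.001, 1.258]
force: [1.6, -0.2, -3.8]
grip_width: 0.0145
```

drive_tool:
  steps: [0,1,30,0,-6.5,0,1,30,0,-6.5,0,1,30,0,-6.5,0,1,30,0,-6.5,0,1,30,0,-6.5]

```text
clock: 5.13
position: [0.4683, 0.2984, 0.1526]
tool_rot: [-1.571, 0.002, 0.691]
force: [1.1, -0.2, -2.3]
grip_width: 0.0144
```

drive_tool:
  steps: [0,1,30,0,0,0,1,30,0,0,0,1,30,0,0,0,2,30,0,0,0,1,22,0,0]

```text
clock: 5.55
position: [0.4739, 0.4415, 0.1523]
tool_rot: [-1.57, 0.001, 0.698]
force: [0.8, 0.0, -1.8]
grip_width: 0.0145
```

```bash
python3 - <<'E'
from h import *
s=monitor.observe(); print(s['clock'],s['position'],np.degrees(s['tool_rot']),s['force'],s['moment'],s['qpos'])
E
```

```text
5.55 [0.4738545  0.44153293 0.15231456] [-8.99687540e+01  7.97446842e-02  3.99778494e+01] [ 0.75865458  0.0438476  -1.83374697] [ 0.02295235 -0.02488911 -0.03125011] [-0.51019967  0.66442204 -0.51709792  1.56966986  0.36787472  1.00719938
 -0.43688033]
```

drive_tool:
  steps: [0,2,16.5,0,-0.5,0,0,0,-28,0,0,0,0,-28,0,0,0,0,-28,0,0,0,0,0,0]

```text
clock: 5.97
position: [0.4744, 0.4531, 0.0634]
tool_rot: [-1.572, 0.009, 0.688]
force: [-0.5, -1.3, -1.8]
grip_width: 0.0144
```

```bash
cat > ov.py <<'E'
from h import *
import sys
def ov(f,boxes,k=5.2,off=.0444,raw=0):
    s=monitor.observe(); x,y,zz=s['position']; a=s['tool_rot'][2]-np.pi/2; c,q=np.cos(a),np.sin(a)
    print(s['clock'],s['position'].round(4),np.degrees(s['tool_rot']).round(2),s['force'].round(2),s['moment'].round(3))
    o=[]
    for n,(r0,r1,c0,c1) in boxes:
        g=snap(n); im=cv2.cvtColor(g['frame'],cv2.COLOR_RGB2BGR)[r0:r1,c0:c1]
        im=cv2.resize(im,None,fx=k,fy=k,interpolation=cv2.INTER_CUBIC)
        P=lambda p:tuple(int(round(b*8)) for b in (proj(g,p)+.5-[c0,r0])*k)
        w=[P([x+c*u-q*v,y+q*u+c*v,zz-off+.003]) for u,v in((-.022,-.02),(.135,-.02),(.135,.02),(-.022,.02))]
        for i in range(4): cv2.line(im,w[i],w[(i+1)%4],(0,0,255),1,cv2.LINE_AA,3)
        o.append(im)
    h=max(i.shape[0] for i in o); o=[cv2.copyMakeBorder(i,0,h-i.shape[0],0,0,0) for i in o]
    m=np.hstack(o); print(m.shape); cv2.imwrite('pics/'+f,m)
E
python3 - <<'E'
from ov import *
ov('pre.png',[('top',(150,235,130,205)),('scene',(285,375,290,395))],4.4)
E
```

```text
5.9667 [0.4744 0.4531 0.0634] [-90.07   0.5   39.44] [-0.49 -1.31 -1.82] [-0.055  0.058  0.023]
(396, 792, 3)
```

View pics/pre.png

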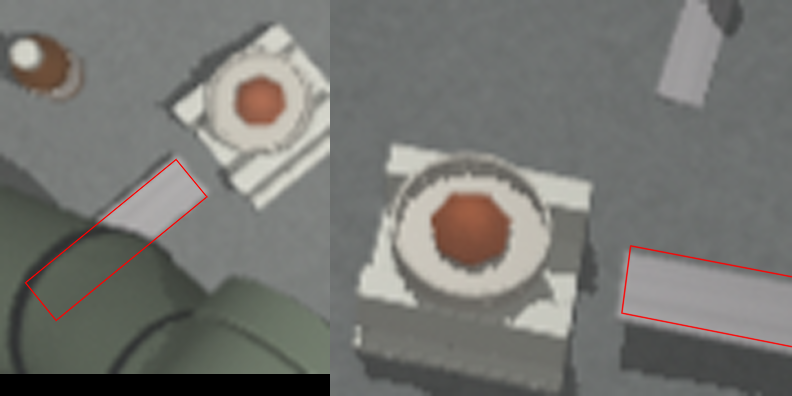

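drive_tool:
  steps: [0,0,0,0,0,0,0,0,0,0,0,0,0,0,0,0,0,0,0,0,0,0,0,0,0]

```text
clock: 6.48
position: [0.4772, 0.4556, 0.0704]
tool_rot: [-1.571, -0.001, 0.687]
force: [-0.9, -0.7, -2.1]
grip_width: 0.0146
```

drive_tool:
  steps: [0,3,-3.6,-2,0,0,5,-6,-2,0,0,6,-7.3,0,0,0,6,-7.3,0,0,0,6,-7.3,0,0]

```text
clock: 6.9
position: [0.504, 0.4226, 0.0656]
tool_rot: [-1.571, 0.0, 0.687]
force: [-0.3, 0.4, -1.4]
grip_width: 0.0143
```

drive_tool:
  steps: [0,6,-7.3,0,0,0,6,-7.3,0,0,0,6,-7.3,0,0,0,6,-7.3,0,0,0,6,-7.3,0,0]

```text
clock: 7.32
position: [0.5336, 0.3866, 0.0657]
tool_rot: [-1.571, -0.0, 0.687]
force: [0.1, 0.6, -1.9]
grip_width: 0.0144
```

drive_tool:
  steps: [0,6,-7.3,0,0,0,4,-4.8,0,0,0,2.6,-3,0,0,0,0,0,0,0,0,0,0,0,0]

```text
clock: 7.73
position: [0.5454, 0.3725, 0.0657]
tool_rot: [-1.571, 0.0, 0.687]
force: [-0.8, 0.5, -2.3]
grip_width: 0.0145
```

drive_tool:
  steps: [0,0,0,0,0,0,0,0,0,0,0,0,0,0,0,0,0,0,0,0,0,0,0,0,0]

```text
clock: 8.15
position: [0.5454, 0.3725, 0.0657]
tool_rot: [-1.571, 0.0, 0.688]
force: [-0.2, -0.3, -2.9]
grip_width: 0.0149
```

drive_tool:
  steps: [0,0,0,4,0,0,0,0,5,0,0,0,0,4,0,0,0,0,2,0,0,0,0,1,0]
  grip_force: 120

```text
clock: 8.57
position: [0.5458, 0.3725, 0.0824]
tool_rot: [-1.571, -0.001, 0.687]
force: [0.3, -0.1, -1.8]
grip_width: 0.0137
```

drive_tool:
  steps: [0,0,0,1,0,0,0,0,1,0,0,0,0,1,0,0,0,0,1,0,0,0,0,1,0]

```text
clock: 8.98
position: [0.5454, 0.3723, 0.0866]
tool_rot: [-1.571, 0.0, 0.687]
force: [-0.6, -0.1, -2.4]
grip_width: 0.0135
```

drive_tool:
  steps: [0,0,0,1,0,0,0,0,2,0,0,0,0,3,0,0,0,0,2,0,0,0,0,0,0]

```text
clock: 9.4
position: [0.5458, 0.3726, 0.0953]
tool_rot: [-1.571, -0.001, 0.687]
force: [-0.6, -0.3, -3.5]
grip_width: 0.0133
```

```bash
python3 - <<'E'
from ov import *
ov('lift.png',[('top',(150,225,150,225)),('scene',(285,375,285,375))],4.4)
E
```

```text
9.4 [0.5458 0.3726 0.0953] [-9.000e+01 -4.000e-02  3.938e+01] [-0.64 -0.31 -3.48] [0.112 0.122 0.031]
(396, 726, 3)
```

View pics/lift.png

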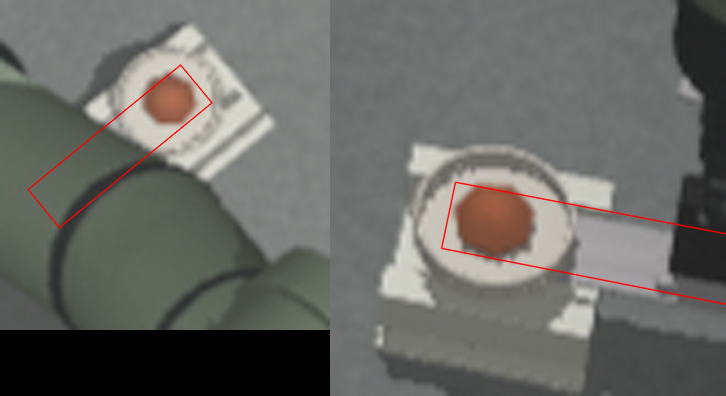

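drive_tool:
  steps: [0,0,0,2,0,0,0,0,5,0,0,0,0,8,0,0,0,0,11,0,0,0,0,13,0]

```text
clock: 9.92
position: [0.5454, 0.3723, 0.1348]
tool_rot: [-1.571, 0.0, 0.687]
force: [0.3, -0.3, -2.4]
grip_width: 0.0138
```

drive_tool:
  steps: [0,0,-1,12,0,0,0,-3,9,0,0,0,-5,6,0,0,0,-7,3,0,0,0,-9,1,0]

```text
clock: 10.33
position: [0.5456, 0.3468, 0.1652]
tool_rot: [-1.571, -0.001, 0.688]
force: [-0.8, 0.2, -3.1]
grip_width: 0.0138
```

drive_tool:
  steps: [0,1,-11,0,-1,0,2,-13,0,-1.5,0,3,-15,0,-2,0,3,-15,0,-2,0,3,-15,0,-2]

```text
clock: 10.75
position: [0.558, 0.2761, 0.1645]
tool_rot: [-1.571, 0.0, 0.534]
force: [-0.8, -0.5, -3.3]
grip_width: 0.0133
```

drive_tool:
  steps: [0,3,-15,0,-2,0,3,-15,0,-2,0,3,-15,0,-2,0,3,-15,0,-2,0,3,-15,0,-2]

```text
clock: 11.17
position: [0.5728, 0.2018, 0.1647]
tool_rot: [-1.571, -0.0, 0.361]
force: [0.4, 0.6, -3.1]
grip_width: 0.0138
```

drive_tool:
  steps: [0,3,-15,0,-2,0,3,-15,0,-2,0,3,-15,0,-2,0,3,-15,0,-2,0,2,-15,0,-2]

```text
clock: 11.58
position: [0.5869, 0.1269, 0.1647]
tool_rot: [-1.571, -0.0, 0.186]
force: [0.1, 0.1, -1.7]
grip_width: 0.0138
```

drive_tool:
  steps: [0,2,-15,0,-1.5,0,2,-13,0,-1,0,2,-11,0,-0.9,0,1,-9,0,0,0,1,-7,0,0]

```text
clock: 12.0
position: [0.5947, 0.0723, 0.1647]
tool_rot: [-1.571, -0.0, 0.13]
force: [-0.2, 0.2, -3.4]
grip_width: 0.0135
```

drive_tool:
  steps: [0,0,-6,0,0,0,0,-4,0,0,0,0,-3,0,0,0,0,-2,0,0,0,0,-1,0,0]

```text
clock: 12.42
position: [0.5945, 0.0574, 0.1647]
tool_rot: [-1.571, -0.0, 0.131]
force: [-0.2, 0.0, -3.0]
grip_width: 0.0137
```

```bash
python3 - <<'E'
from ov import *
ov('pm.png',[('top',(150,225,225,345)),('scene',(175,295,185,315))],3.1)
E
```

```text
12.4167 [0.5945 0.0574 0.1647] [-90.   -0.    7.5] [-0.2   0.04 -3.04] [0.15  0.056 0.   ]
(372, 775, 3)
```

View pics/pm.png

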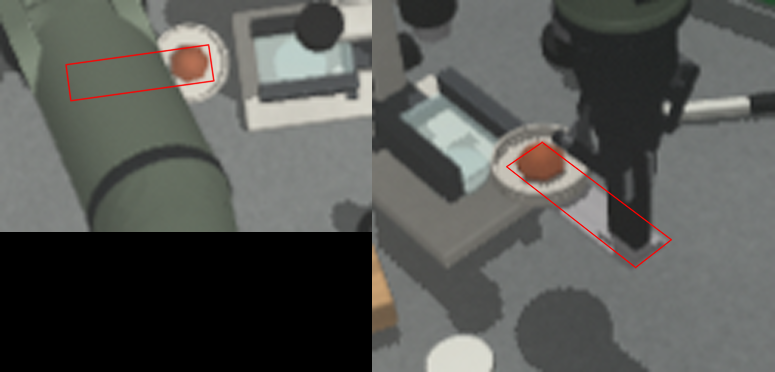

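```bash
cat > rock.py <<'E'
from h import *
from scipy.optimize import least_squares
def rock(c,rad=25):
    o=[]
    for n in('top','scene'):
        g=snap(n); u=proj(g,c); f=g['frame'].astype(int)
        m=(f[:,:,0]>1.5*f[:,:,2])&(f[:,:,0]-f[:,:,1]>35)
        yy,xx=np.nonzero(m); k=np.hypot(xx-u[0],yy-u[1])<rad
        o.append((g,np.array([np.mean(xx[k]),np.mean(yy[k])]),k.sum()))
    s=least_squares(lambda p:np.concatenate([proj(g,p)-m for g,m,_ in o]),c)
    return s.x.round(4),s.fun.round(2),[q[2] for q in o],[q[1].round(1) for q in o]
E
python3 - <<'E'
from rock import *
s=monitor.observe();p=s['position'];a=s['tool_rot'][2]-np.pi/2
c=p+[.11*np.cos(a),.11*np.sin(a),0]; c[2]=p[2]-.0444+.02
print('expected',c,rock(c,12))
E
```

```text
expected [ 0.6088684  -0.05154154  0.14029963] (array([ 0.6094, -0.0539,  0.1309]), array([-0.04,  0.05, -0.05, -0.01]), [np.int64(98), np.int64(138)], [array([285.9, 170. ]), array([239. , 226.6])])
```

```bash
python3 - <<'E'
import rock as r, cv2
from h import *
import copy
c=np.array([.616,.288,.06]); real=r.snap
r.snap=lambda n:{**real(n),'frame':cv2.imread('pics/%s0.png'%n)[:,:,::-1]}
print(r.rock(c,12))
E
```

```text
(array([0.6171, 0.2874, 0.0513]), array([ 0., -0.,  0.,  0.]), [np.int64(87), np.int64(205)], [array([188.7, 172.7]), array([321.5, 336.2])])
```

drive_tool:
  steps: [0,0.3,-2,0,0,0,0.5,-4,0,0,0,0.8,-6,0,0,0,1.1,-8,0,0,0,1.4,-10,0,0]

```text
clock: 13.13
position: [0.5987, 0.0266, 0.1647]
tool_rot: [-1.571, -0.0, 0.131]
force: [0.1, -0.3, -3.6]
grip_width: 0.0139
```

drive_tool:
  steps: [0,1.4,-10,0,0,0,1.4,-10,0,0,0,1.4,-10,0,0,0,1.4,-10,0,0,0,1.4,-10,0,0]

```text
clock: 13.55
position: [0.6058, -0.0239, 0.1647]
tool_rot: [-1.571, 0.0, 0.13]
force: [0.4, 0.0, -2.2]
grip_width: 0.0138
```

drive_tool:
  steps: [0,1.4,-10,0,0,0,1.2,-9,0,0,0,1.1,-8,0,0,0,0.8,-6,0,0,0,0.7,-5,0,0]

```text
clock: 13.97
position: [0.6109, -0.0614, 0.1647]
tool_rot: [-1.571, 0.0, 0.13]
force: [0.8, 0.4, -2.2]
grip_width: 0.0139
```

drive_tool:
  steps: [0,0.5,-4,0,0,0,0.3,-2.5,0,0,0,0.2,-1.5,0,0,0,0.1,-0.5,0,0,0,0,0,0,0]

```text
clock: 14.38
position: [0.612, -0.0689, 0.1647]
tool_rot: [-1.571, -0.0, 0.131]
force: [-0.1, -0.7, -2.6]
grip_width: 0.0134
```

```bash
python3 - <<'E'
from rock import *
s=monitor.observe();p=s['position'];a=s['tool_rot'][2]-np.pi/2
c=p+[.11*np.cos(a),.11*np.sin(a),0]; c[2]=p[2]-.0444+.01
print(p,np.degrees(s['tool_rot']),s['force'],s['moment'],'expected',c,rock(c,12))
E
```

```text
[ 0.61197664 -0.06893331  0.16471008] [-8.99923135e+01 -3.14850222e-03  7.49681177e+00] [-0.10390664 -0.67309221 -2.62106346] [ 0.10751763  0.02506595 -0.04381045] expected [ 0.62632845 -0.17799305  0.13031008] (array([ 0.6201, -0.1896,  0.1205]), array([ 0.37, -0.54,  0.53,  0.06]), [np.int64(15), np.int64(113)], [array([325.5, 167.7]), array([208.2, 203. ])])
```

drive_tool:
  steps: [0,0,0,-2,0,0,0,0,-4,0,0,0,0,-5,0,0,0,0,-4,0,0,0,0,-3,0]

```text
clock: 14.9
position: [0.6117, -0.0691, 0.1459]
tool_rot: [-1.571, 0.001, 0.131]
force: [0.1, 0.4, -4.1]
grip_width: 0.0137
```

drive_tool:
  steps: [0,0,0,-2,0,0,0,0,-1,0,0,0,0,-1,0,0,0,0,-1,0,0,0,0,-1,0]

```text
clock: 15.32
position: [0.612, -0.0692, 0.1407]
tool_rot: [-1.571, -0.0, 0.131]
force: [-0.9, 0.2, -3.4]
grip_width: 0.0135
```

drive_tool:
  steps: [0,0,0,-1,0,0,0,0,-1,0,0,0,0,-1,0,0,0,0,-1,0,0,0,0,-1,0]

```text
clock: 15.73
position: [0.612, -0.0692, 0.1357]
tool_rot: [-1.571, -0.0, 0.131]
force: [0.4, -0.4, -2.6]
grip_width: 0.0137
```

```bash
cat > st.py <<'E'
from rock import *
def st():
    fs=[];ms=[]
    for i in range(4):
        g=snap('scene'); s=monitor.observe(); fs.append(s['force']);ms.append(s['moment'])
    f=g['frame'].astype(int); m=(f[:,:,0]>1.5*f[:,:,2])&(f[:,:,0]-f[:,:,1]>35)
    u=proj(g,[.6267,-.1804,.11]); yy,xx=np.nonzero(m); k=np.hypot(xx-u[0],yy-u[1])<20
    print(s['clock'],s['position'].round(4),np.mean(fs,0).round(2),np.mean(ms,0).round(3),'rock px',xx[k].mean().round(2),yy[k].mean().round(2),k.sum())
    for z in(.1309,.1035,.098,.11): print(z,proj(g,[.6267,-.1804,z]).round(1))
st()
E
python3 st.py
```

```text
15.9333 [ 0.612  -0.0692  0.1357] [ 0.01 -0.56 -3.18] [0.118 0.045 0.002] rock px 208.95 210.31 118
0.1309 [208.  203.1]
0.1035 [209.2 210.3]
0.098 [209.4 211.7]
0.11 [208.9 208.6]
```

drive_tool:
  steps: [0,0,0,-1,0,0,0,0,-1,0,0,0,0,-1,0,0,0,0,0,0,0,0,0,0,0]

```text
clock: 16.35
position: [0.6119, -0.0692, 0.1326]
tool_rot: [-1.571, 0.0, 0.131]
force: [0.2, -0.1, -2.2]
grip_width: 0.0138
```

```bash
python3 st.py
```

```text
16.55 [ 0.612  -0.0692  0.1327] [ 0.26  0.04 -2.75] [ 0.081  0.003 -0.014] rock px 208.89 210.9 115
0.1309 [208.  203.1]
0.1035 [209.2 210.3]
0.098 [209.4 211.7]
0.11 [208.9 208.6]
```

drive_tool:
  steps: [0,0,0,-1,0,0,0,0,-1,0,0,0,0,-1,0,0,0,0,0,0,0,0,0,0,0]

```text
clock: 16.97
position: [0.6119, -0.0692, 0.1296]
tool_rot: [-1.571, 0.0, 0.131]
force: [0.1, 0.6, -1.7]
grip_width: 0.0136
```

```bash
python3 st.py
```

```text
17.1667 [ 0.612  -0.0692  0.1297] [ 0.1   0.39 -2.15] [0.087 0.012 0.013] rock px 208.74 210.93 111
0.1309 [208.  203.1]
0.1035 [209.2 210.3]
0.098 [209.4 211.7]
0.11 [208.9 208.6]
```

drive_tool:
  steps: [0,0,0,-1,0,0,0,0,-1,0,0,0,0,-1,0,0,0,0,0,0,0,0,0,0,0]

```text
clock: 17.58
position: [0.6119, -0.0692, 0.1266]
tool_rot: [-1.571, 0.0, 0.131]
force: [-0.4, -1.2, -2.0]
grip_width: 0.0137
```

drive_tool:
  steps: [0,-0.1,1,0,0,0,-0.4,3,0,0,0,-0.8,6,0,0,0,-1.2,9,0,0,0,-1.6,12,0,0]

```text
clock: 18.0
position: [0.6077, -0.0376, 0.1267]
tool_rot: [-1.571, 0.0, 0.13]
force: [0.2, -0.3, -1.9]
grip_width: 0.0135
```

```bash
python3 st.py
```

```text
18.2 [ 0.6078 -0.0373  0.1268] [ 0.47  0.86 -2.03] [ 0.113  0.005 -0.005] rock px 208.97 210.79 116
0.1309 [208.  203.1]
0.1035 [209.2 210.3]
0.098 [209.4 211.7]
0.11 [208.9 208.6]
```

drive_tool:
  steps: [0,-2,15,0,0,0,-2,15,0,0,0,-2,15,0,0,0,-2,15,0,0,0,-2,15,0,0]

```text
clock: 18.62
position: [0.5978, 0.0371, 0.1267]
tool_rot: [-1.571, -0.0, 0.13]
force: [0.7, 0.1, -2.0]
grip_width: 0.0136
```

drive_tool:
  steps: [0,-1.8,14,0,0,0,-1.5,11,0,0,0,-1,8,0,0,0,-0.8,6,0,0,0,-0.5,3.7,0,0]

```text
clock: 19.03
position: [0.5922, 0.08, 0.1267]
tool_rot: [-1.571, 0.0, 0.131]
force: [-0.1, 0.0, -2.2]
grip_width: 0.0139
```

```bash
python3 st.py
```

```text
19.2333 [0.5924 0.0788 0.1267] [-0.25 -0.05 -2.03] [ 0.048  0.02  -0.019] rock px 208.93 210.77 115
0.1309 [208.  203.1]
0.1035 [209.2 210.3]
0.098 [209.4 211.7]
0.11 [208.9 208.6]
```

```bash
python3 - <<'E'
from h import *
o=[]
for n,(r0,r1,c0,c1),k in(('top',(142,197,292,372),4.8),('scene',(155,265,160,250),4.6)):
    g=snap(n); im=cv2.resize(cv2.cvtColor(g['frame'],cv2.COLOR_RGB2BGR)[r0:r1,c0:c1],None,fx=k,fy=k,interpolation=cv2.INTER_CUBIC)
    P=lambda p:tuple(int(round(b*8)) for b in (proj(g,p)+.5-[c0,r0])*k)
    a=np.radians(7.47);c,s=np.cos(a),np.sin(a); W=lambda u,v,z:[.6267+c*u-s*v,-.1804+s*u+c*v,z]
    def box(x0,x1,y0,y1,z,col):
        q=[P(W(*w,z)) for w in((x0,y0),(x1,y0),(x1,y1),(x0,y1))]
        for i in range(4): cv2.line(im,q[i],q[(i+1)%4],col,1,cv2.LINE_AA,3)
    box(-.07,.07,-.07,.07,.02,(0,0,255)); box(-.046,-.028,-.055,.055,.094,(0,255,0)); box(.028,.046,-.055,.055,.094,(0,255,0))
    for t in np.linspace(0,6.28,50):
        cv2.circle(im,P(W(.042*np.cos(t),.042*np.sin(t),.108)),8,(255,0,0),1,cv2.LINE_AA,3)
        cv2.circle(im,P(W(.024*np.cos(t),.024*np.sin(t),.222)),8,(0,255,255),1,cv2.LINE_AA,3)
    o.append(im)
h=max(i.shape[0] for i in o); o=[cv2.copyMakeBorder(i,0,h-i.shape[0],0,0,0) for i in o]
m=np.hstack(o); print(m.shape); cv2.imwrite('pics/fin.png',m)
E
```

```text
(506, 798, 3)
```

View pics/fin.png

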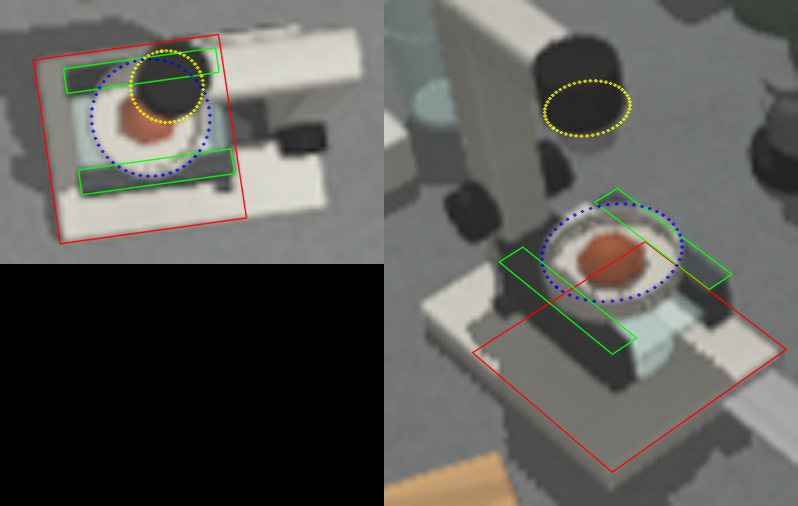

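drive_tool:
  steps: [0,-10,0,-15,0,0,-15,0,-20,0,0,-15,0,-20,0,0,-8,0,-15,0,0,-2,0,-6,0]

```text
clock: 19.75
position: [0.5402, 0.0788, 0.049]
tool_rot: [-1.571, 0.003, 0.13]
force: [-0.1, -0.5, -2.6]
grip_width: 0.0138
```

drive_tool:
  steps: [0,0,0,-2,0,0,0,0,-1,0,0,0,0,-1,0,0,0,0,-0.5,0,0,0,0,0,0]

```text
clock: 20.17
position: [0.5429, 0.0795, 0.0467]
tool_rot: [-1.571, -0.001, 0.13]
force: [-0.3, -0.0, -2.6]
grip_width: 0.0136
```

drive_tool:
  steps: [0,0,0,-1,0,0,0,0,-0.5,0,0,0,0,-0.5,0,0,0,0,0,0,0,0,0,0,0]

```text
clock: 20.58
position: [0.5427, 0.0797, 0.0446]
tool_rot: [-1.571, -0.001, 0.131]
force: [-0.1, 0.3, 4.9]
grip_width: 0.0135
```

drive_tool:
  steps: [25,0,0,0,0,40,0,0,0,0,60,0,0,0,0,60,0,0,0,0,60,0,0,0,0]

```text
clock: 21.0
position: [0.5422, 0.0795, 0.0441]
tool_rot: [-1.571, 0.0, 0.131]
force: [0.1, -0.4, 0.0]
grip_width: 0.0599
```

drive_tool:
  steps: [60,0,0,10,0,60,0,0,25,0,60,0,0,40,0,60,0,0,40,0,60,0,0,40,0]

```text
clock: 21.42
position: [0.5416, 0.0797, 0.2017]
tool_rot: [-1.57, 0.0, 0.131]
force: [0.7, 0.0, 0.0]
grip_width: 0.0598
```

```bash
python3 - <<'E'
from h import *
s=monitor.observe(); print(s['clock'],s['position'],np.degrees(s['tool_rot']),s['force'],s['grip_width'],s['qpos'])
# blade brightness check: project the lifter where it was laid
g=snap('wrist')
for p in((.5427+.0176,.0797-.1338,.003),(.5427,.0797,.072)): print(proj(g,p))
for n in('top','scene'):
  g=snap(n); f=g['frame']
  for d in(-.03,0,.03,.06,.09,.12,.15):
    u=proj(g,[.5427+.1305*d,.0797-.9914*d,.003]).round().astype(int); print(n,d,u,f[u[1],u[0]])
E
```

```text
21.4167 [0.5416354  0.07965384 0.20170184] [-8.99802122e+01  1.68530467e-02  7.51046681e+00] [0.67358993 0.01584814 0.04145701] 0.05982189101360357 [ 0.04529409  0.43223176 -0.40159548  1.80069044  0.20229127  0.94936226
 -0.31055335]
[280.75599557 301.6351834 ]
[281.12921661 198.52923807]
top -0.03 [240 196] [ 99 108  94]
top 0 [248 195] [101 110  97]
top 0.03 [257 194] [ 99 108  95]
top 0.06 [265 192] [ 94 102  90]
top 0.09 [273 191] [179 178 178]
top 0.12 [281 190] [180 178 178]
top 0.15 [289 189] [128 130 128]
scene -0.03 [299 283] [111 113 112]
scene 0 [291 276] [41 42 42]
scene 0.03 [283 270] [89 89 90]
scene 0.06 [275 264] [178 177 178]
scene 0.09 [268 258] [177 176 177]
scene 0.12 [260 253] [180 177 179]
scene 0.15 [253 247] [111 114 113]
```

drive_tool:
  steps: [20,-20,-20,20,0,0,-22,-34,15,0,0,-20,-36,0,0,0,-15,-36,0,0,0,-10,-36,0,0]
  grip_force: 40

```text
clock: 21.98
position: [0.4539, -0.0826, 0.2338]
tool_rot: [-1.571, 0.001, 0.131]
force: [1.5, 0.2, -0.2]
grip_width: 0.0002
```

drive_tool:
  steps: [0,-8,-38,0,0,0,-6,-38,0,0,0,-5,-38,0,0,0,-4,-38,-10,0,0,-1,-30,-20,0]

```text
clock: 22.4
position: [0.4314, -0.2666, 0.2047]
tool_rot: [-1.573, -0.002, 0.129]
force: [1.4, 0.2, 0.1]
grip_width: 0.0003
```

drive_tool:
  steps: [0,0,-12,-20,0,0,0,0,-20,0,0,0,0,0,0,0,0,0,0,0,0,0,0,0,0]

```text
clock: 22.82
position: [0.4324, -0.2748, 0.1646]
tool_rot: [-1.571, -0.0, 0.131]
force: [0.3, -0.1, -0.1]
grip_width: 0.0002
```

```bash
python3 - <<'E'
from h import *
s=monitor.observe(); print(s['clock'],s['position'],np.degrees(s['tool_rot']),s['force'],s['grip_width'])
E
```

```text
22.8167 [ 0.43242643 -0.27478746  0.1645909 ] [-9.00058556e+01 -2.57818258e-02  7.53387482e+00] [ 0.28773237 -0.13176388 -0.08563063] 0.00015106650711080546
```

drive_tool:
  steps: [0,-2.4,-3,-20,0,0,0,0,-15,0,0,0,0,-4,0,0,0,0,0,0,0,0,0,0,0]

```text
clock: 23.23
position: [0.4302, -0.2781, 0.1258]
tool_rot: [-1.571, -0.001, 0.131]
force: [-0.4, 1.4, 0.9]
grip_width: -0.0002
```

```bash
python3 - <<'E'
from h import *
g=snap('scene')
for z in(0,.01,.075,.085,.095,.105): print(z,((proj(g,[.430,-.278,z])-[150,140])*2.5).round(1))
im=cv2.imread('pics/scene0.png').astype(int).sum(2)//3
for v in range(158,200): print(v, round((v-140)*2.5), im[v,236:264].tolist())
E
```

```text
0 [249.4 124.7]
0.01 [248.9 118.9]
0.075 [245.6  80.1]
0.085 [245.   73.9]
0.095 [244.5  67.7]
0.105 [244.   61.4]
158 45 [71, 71, 70, 70, 70, 69, 75, 91, 87, 71, 70, 70, 74, 90, 90, 94, 110, 110, 109, 109, 108, 108, 100, 68, 69, 69, 75, 95]
159 48 [69, 70, 71, 72, 70, 70, 70, 70, 69, 71, 69, 70, 69, 69, 68, 74, 89, 90, 94, 107, 108, 104, 85, 69, 69, 70, 70, 80]
160 50 [70, 71, 72, 72, 71, 70, 71, 71, 70, 70, 69, 70, 69, 69, 69, 70, 69, 69, 74, 88, 89, 85, 69, 70, 70, 69, 69, 79]
161 52 [95, 96, 91, 72, 70, 71, 70, 70, 69, 70, 70, 70, 70, 69, 70, 69, 69, 69, 70, 69, 68, 69, 69, 69, 69, 70, 70, 75]
162 55 [111, 112, 105, 70, 70, 70, 70, 70, 68, 69, 70, 70, 70, 70, 71, 70, 69, 69, 69, 70, 70, 70, 70, 70, 70, 70, 70, 70]
163 58 [111, 112, 107, 94, 88, 69, 69, 71, 69, 70, 69, 70, 69, 70, 70, 69, 70, 70, 71, 69, 69, 70, 70, 70, 71, 70, 70, 70]
164 60 [110, 111, 110, 110, 101, 70, 69, 70, 70, 70, 70, 70, 69, 69, 69, 71, 71, 70, 70, 70, 70, 69, 71, 70, 69, 70, 70, 70]
165 62 [111, 110, 111, 111, 104, 69, 70, 69, 69, 70, 70, 70, 70, 69, 69, 70, 70, 70, 69, 70, 70, 70, 70, 68, 70, 70, 71, 70]
[... 3476 characters left out ...]
9, 59, 41, 33, 33, 35, 32, 33, 33, 34, 33, 32, 34, 33, 33, 34, 33, 46, 60, 68, 69, 69, 69, 69]
195 138 [71, 71, 71, 73, 72, 70, 61, 47, 35, 34, 35, 35, 34, 33, 33, 34, 34, 32, 36, 43, 51, 62, 69, 69, 70, 69, 70, 69]
196 140 [72, 71, 71, 72, 72, 71, 70, 64, 58, 49, 46, 37, 36, 37, 39, 43, 42, 45, 58, 63, 66, 69, 70, 68, 70, 70, 70, 70]
197 142 [71, 70, 70, 72, 71, 72, 71, 71, 70, 65, 64, 58, 58, 57, 58, 62, 62, 64, 69, 71, 71, 71, 69, 69, 69, 71, 70, 70]
198 145 [92, 72, 72, 71, 72, 70, 70, 70, 71, 71, 71, 69, 68, 69, 68, 70, 71, 71, 71, 71, 71, 71, 70, 68, 68, 71, 69, 69]
199 148 [109, 90, 71, 70, 71, 71, 70, 70, 71, 70, 70, 69, 68, 69, 68, 71, 72, 72, 71, 71, 71, 71, 69, 69, 70, 69, 68, 69]
```

drive_tool:
  steps: [0,0,0,-8,0,0,0,0,-8,0,0,0,0,-5,0,0,0,0,-1,0,0,0,0,0,0]

```text
clock: 23.7
position: [0.4293, -0.2781, 0.1021]
tool_rot: [-1.57, 0.001, 0.131]
force: [-0.2, -0.2, 1.1]
grip_width: 0.0002
```

drive_tool:
  steps: [0,0,0,-1,0,0,0,0,-1,0,0,0,0,-1,0,0,0,0,0,0,0,0,0,0,0]

```text
clock: 24.12
position: [0.4296, -0.2783, 0.0997]
tool_rot: [-1.571, -0.0, 0.131]
force: [-0.2, 0.6, 0.6]
grip_width: 0.0003
```

```bash
cat > f.py <<'E'
from h import *
v=[]
for i in range(4): grab_frame('wrist'); s=monitor.observe(); v.append(s['force'][2])
print(s['clock'],s['position'].round(4),'fz',np.round(v,2),np.mean(v).round(2))
E
python3 f.py
```

```text
24.3167 [ 0.4296 -0.2783  0.0997] fz [ 0.96 -0.61  0.24 -0.73] -0.04
```

drive_tool:
  steps: [0,0,0,-1,0,0,0,0,-1,0,0,0,0,-1,0,0,0,0,0,0,0,0,0,0,0]

```text
clock: 24.73
position: [0.4296, -0.2783, 0.0966]
tool_rot: [-1.571, 0.0, 0.131]
force: [0.3, -0.1, -0.3]
grip_width: -0.0001
```

```bash
python3 f.py
```

```text
24.9333 [ 0.4296 -0.2783  0.0967] fz [-0.17  0.13 -0.45 -0.91] -0.35
```

drive_tool:
  steps: [0,0,0,-1,0,0,0,0,-1,0,0,0,0,-1,0,0,0,0,0,0,0,0,0,0,0]

```text
clock: 25.35
position: [0.4295, -0.2782, 0.0936]
tool_rot: [-1.571, 0.0, 0.131]
force: [-0.1, 0.3, 0.6]
grip_width: 0.0001
```

```bash
python3 f.py
```

```text
25.55 [ 0.4296 -0.2783  0.0937] fz [ 0.44 -0.08  0.01  1.15] 0.38
```

drive_tool:
  steps: [0,0,0,-1,0,0,0,0,-1,0,0,0,0,-1,0,0,0,0,0,0,0,0,0,0,0]

```text
clock: 25.97
position: [0.4296, -0.2782, 0.0906]
tool_rot: [-1.571, 0.0, 0.131]
force: [0.3, 0.1, 0.1]
grip_width: 0.0003
```

```bash
python3 f.py
```

```text
26.1667 [ 0.4296 -0.2783  0.0907] fz [0.93 0.51 0.32 0.99] 0.69
```

drive_tool:
  steps: [0,0,0,-1,0,0,0,0,-1,0,0,0,0,0,0,0,0,0,0,0,0,0,0,0,0]

```text
clock: 26.58
position: [0.4296, -0.2783, 0.0886]
tool_rot: [-1.571, 0.0, 0.131]
force: [0.8, -0.3, 0.3]
grip_width: -0.0
```

```bash
python3 f.py
```

```text
26.7833 [ 0.4296 -0.2783  0.0887] fz [-0.5  -0.55 -0.23  0.34] -0.23
```

drive_tool:
  steps: [0,0,0,-1,0,0,0,0,-1,0,0,0,0,-1,0,0,0,0,0,0,0,0,0,0,0]

```text
clock: 27.2
position: [0.4296, -0.2782, 0.0856]
tool_rot: [-1.571, 0.0, 0.131]
force: [0.8, -0.4, 0.4]
grip_width: -0.0005
```

```bash
python3 f.py
```

```text
27.4 [ 0.4296 -0.2783  0.0857] fz [ 0.31 -0.14 -0.02  0.4 ] 0.14
```

drive_tool:
  steps: [0,0,0,-1,0,0,0,0,-1,0,0,0,0,0,0,0,0,0,0,0,0,0,0,0,0]

```text
clock: 27.82
position: [0.4296, -0.2783, 0.0837]
tool_rot: [-1.571, 0.0, 0.131]
force: [-0.1, -0.9, 0.3]
grip_width: -0.0001
```

```bash
python3 f.py; python3 - <<'E'
from h import *
s=monitor.observe(); print(s['force'],s['moment'],s['grip_width'])
g=snap('scene'); 
for z in (.055,.07,.084,.1): print(z,proj(g,[.4296,-.2783,z]).round(1))
im=g['frame'].astype(int).sum(2)//3
for v in range(150,200): print(v,' '.join('%3d'%a for a in im[v,232:268]))
E
```

```text
28.0167 [ 0.4297 -0.2783  0.0837] fz [ 0.4   0.37 -0.65  0.39] 0.13
[1.27625219 0.50463474 0.39282337] [-0.05042579 -0.06981438 -0.02511694] -0.0002763843616377236
0.055 [248.7 176.8]
0.07 [248.4 173.2]
0.084 [248.1 169.7]
0.1 [247.7 165.7]
150  50  41  38  41  48  53  59  70  57  35  36  36  36  35  36  36  37  35  36  37  35  35  36  36  43  69 105 110 110 110 110 111 112 112 113 113
151  40  38  38  37  38  43  54  72  66  38  36  35  35  36  37  35  36  36  36  36  36  38  52  70  67  99 110 110 110 112 113 111 112 111 111 112
152  44  38  37  37  38  37  46  60  60  42  37  36  36  36  36  36  35  35  35  36  38  58  92  99  97 110 112 111 112 113 114 113 113 113 113 113
153  62  49  40  36  38  36  37  41  43  39  37  38  36  36  35  36  35  36  36  36  40  69 109 108 109 111 112 112 113 113 113 113 113 113 113 113
154  73  67  59  45  37  36  37  37  37  36  36  37  36  37  35  37  35  37  37  36  44  76 110 110 110 110 110 112 113 113 112 111 111 112 113 115
155  74  74  71  63  50  42  38  37  37  37  36  36  35  35  36  37  37  40  49  42  56  99 111 111 110 110 111 112 113
[... 5840 characters left out ...]
  94  63  50  39  36  37  37  37  37  37  36  36  36  39  47  55  67  78 100 114 113 114 113 114 112 112 112
196 115 116 116 116 115 115 114 116 116 112  93  68  61  52  49  40  40  40  40  44  44  49  60  65  70  73  83 113 114 115 115 114 112 112 113 111
197 116 116 117 116 114 114 113 114 116 115 110  93  74  70  66  61  60  60  63  64  65  67  74  73  74  80 102 112 111 114 113 112 112 113 113 112
198 117 117 117 116 115 115 114 115 114 114 114 111  99  95  74  73  72  72  72  74  75  74  74  74  74  79  98 111 112 113 113 111 112 115 113 112
199 115 114 115 116 117 116 114 114 113 113 114 115 114 111  93  73  72  72  73  73  75  75  74  73  73  74  84 113 113 113 112 111 113 113 111 110
```

drive_tool:
  steps: [0,0,0,-1,0,0,0,0,-1,0,0,0,0,-1,0,0,0,0,0,0,0,0,0,0,0]

```text
clock: 28.48
position: [0.4296, -0.2782, 0.0806]
tool_rot: [-1.571, 0.0, 0.131]
force: [-0.5, -0.4, -0.1]
grip_width: -0.0001
```

```bash
python3 f.py
```

```text
28.6833 [ 0.4296 -0.2783  0.0807] fz [-0.26  0.74 -0.46 -0.05] -0.01
```

drive_tool:
  steps: [0,0,0,-1,0,0,0,0,-1,0,0,0,0,0,0,0,0,0,0,0,0,0,0,0,0]

```text
clock: 29.1
position: [0.4296, -0.2783, 0.0787]
tool_rot: [-1.571, 0.0, 0.131]
force: [-0.8, -0.2, 0.3]
grip_width: 0.0
```

```bash
python3 f.py; python3 - <<'E'
from h import *
g=snap('scene'); im=g['frame'].astype(int).sum(2)//3
for v in range(162,178): print(v,' '.join('%3d'%a for a in im[v,238:260]))
E
```

```text
29.3 [ 0.4296 -0.2783  0.0787] fz [-0.49 -0.5  -0.06 -0.04] -0.27
162 114 115 113 113 105  64  38  37  37  46  71  76  57  71  67  96 113 113 113 114 114 114
163 115 114 112 112 104  65  36  38  36  46  71  76  59  67  68  97 115 114 113 113 114 115
164 116 115 113 112 109  87  37  38  36  44  68  77  57  64  79 108 114 114 113 114 115 114
165 115 115 115 113 114 104  53  37  36  43  63  78  56  63  92 113 114 115 114 115 115 113
166 115 116 114 114 114 109  91  67  43  44  67  77  63  68  98 111 113 114 114 113 113 112
167 115 114 114 112 112 112 110 101  86  69  76  82  84  96 107 112 112 113 114 112 113 113
168 114 114 115 115 114 114 112 112 110  99  96 101 106 112 112 113 112 115 115 113 113 114
169 116 115 116 115 113 114 112 112 113 111 110 113 113 112 112 112 113 117 117 115 115 115
170 116 114 114 113 112 113 113 113 113 108  92  91  92  97 113 114 111 108 115 117 116 117
171 115 115 115 113 109 115 114 109  93  88  70  70  70  75  98 111  98 102 115 116 117 117
172 115 115 115 110  98 105 115 106  71  69  69  69  70  71  75  90  81 103 116 115 116 115
173 115 115 115 113  99  79  96  89  69  70  70  70  71  71  70  68  79 109 115 115 114 114
174 114 114 114 116 109  74  68  68  69  70  71  70  69  69  68  71  93 115 115 115 115 115
175 114 114 115 115 110  98  82  66  67  69  69  68  68  67  77  98 108 113 116 117 116 115
176 115 114 114 112 106 111 101  70  74  75  72  73  76  78  81  93  97 109 114 115 115 114
177 114 113 114 110 101 111  88  74  82  85  84  83  86  86  77  70  75  94 112 114 115 115
```

drive_tool:
  steps: [0,0,0,-1,0,0,0,0,-1,0,0,0,0,-1,0,0,0,0,-1,0,0,0,0,0,0]

```text
clock: 29.77
position: [0.4295, -0.2782, 0.0744]
tool_rot: [-1.571, 0.0, 0.131]
force: [-0.3, 0.3, -0.3]
grip_width: -0.0002
```

```bash
python3 f.py
```

```text
29.9667 [ 0.4296 -0.2783  0.0747] fz [ 0.35  0.09 -0.24  0.21] 0.1
```

drive_tool:
  steps: [0,0,0,-1,0,0,0,0,-1,0,0,0,0,0,0,0,0,0,0,0,0,0,0,0,0]

```text
clock: 30.38
position: [0.4296, -0.2783, 0.0727]
tool_rot: [-1.571, -0.0, 0.131]
force: [-0.2, 1.1, 0.4]
grip_width: -0.0002
```

```bash
python3 f.py; python3 - <<'E'
from h import *
g=snap('scene'); im=g['frame'].astype(int).sum(2)//3
for v in range(164,177): print(v,' '.join('%3d'%a for a in im[v,238:260]))
E
```

```text
30.5833 [ 0.4296 -0.2783  0.0727] fz [ 0.39 -0.11 -0.07 -0.14] 0.02
164 115 114 113 112 106  74  36  37  37  45  67  77  57  60  65  92 114 113 113 113 114 115
165 115 115 115 114 109  83  38  37  37  42  62  77  56  62  81  97 113 114 114 114 114 113
166 114 115 115 115 111  95  54  37  38  42  62  78  60  65  93 105 112 113 113 113 113 113
167 114 114 113 112 113 108  89  54  36  41  58  78  65  66  95 112 112 112 113 114 113 113
168 115 113 116 115 114 113 108  91  67  47  60  78  69  78 105 112 112 115 115 114 114 113
169 115 115 115 115 114 114 112 110 101  90  84  92  92  83 112 112 113 117 117 115 115 114
170 116 114 114 112 111 113 113 113 110  90  83  86  88  83 114 112 111 108 117 117 116 117
171 115 114 115 114 110 115 114 110  88  70  70  70  69  75  93  92  93 102 116 116 117 117
172 115 116 115 111  98 105 116 107  70  70  72  71  70  70  70  70  75 102 114 116 114 115
173 115 115 115 113  99  80  95  90  70  70  69  69  72  71  69  68  79 110 115 114 114 113
174 114 114 115 116 108  73  68  68  69  70  70  69  69  68  67  70  93 114 114 115 115 115
175 113 114 114 115 111  97  82  66  67  69  69  68  66  68  76  98 107 114 117 116 116 114
176 114 113 114 111 105 111  99  69  74  76  72  72  76  78  82  92  96 110 115 116 116 115
```

drive_tool:
  steps: [0,0,0,-1,0,0,0,0,-1,0,0,0,0,-1,0,0,0,0,0,0,0,0,0,0,0]

```text
clock: 31.05
position: [0.4296, -0.2782, 0.0696]
tool_rot: [-1.571, 0.0, 0.131]
force: [0.2, -0.1, -0.4]
grip_width: 0.0
```

```bash
python3 f.py
```

```text
31.25 [ 0.4296 -0.2783  0.0697] fz [-0.32 -0.55  0.43 -0.6 ] -0.26
```

drive_tool:
  steps: [0,0,0,-1,0,0,0,0,-1,0,0,0,0,0,0,0,0,0,0,0,0,0,0,0,0]

```text
clock: 31.67
position: [0.4296, -0.2783, 0.0677]
tool_rot: [-1.571, -0.0, 0.131]
force: [-0.2, 0.2, -1.0]
grip_width: -0.0003
```

```bash
python3 f.py; python3 - <<'E'
from h import *
g=snap('scene'); im=g['frame'].astype(int).sum(2)//3
for v in range(164,177): print(v,' '.join('%3d'%a for a in im[v,238:260]))
E
```

```text
31.8667 [ 0.4297 -0.2782  0.0677] fz [-0.43  1.19 -0.11  0.55] 0.3
164 115 114 112 112 105  70  36  37  36  44  65  77  57  62  62  84 114 114 113 114 115 115
165 115 116 115 114 112  93  37  37  37  43  63  76  56  58  66  83 113 114 116 114 114 113
166 114 115 115 114 114 100  37  36  36  43  64  77  63  58  73  90 113 114 114 112 113 112
167 115 114 114 112 112 103  53  37  37  40  60  79  67  62  86 105 113 112 114 113 112 114
168 114 113 115 114 115 110  87  43  35  40  55  79  65  61  94 112 112 115 115 114 114 114
169 115 115 115 115 114 113 108  88  66  41  59  79  72  60  95 112 113 116 117 116 115 115
170 115 114 114 113 111 113 113 107  76  60  71  81  72  66  89 109  97 108 116 116 116 116
171 115 114 113 113 110 115 114 106  69  70  74  75  68  70  75  87  77 102 116 116 117 116
172 115 115 115 111  98 105 111  88  69  71  70  70  70  70  70  70  73 103 115 114 115 115
173 115 116 114 113  99  80  91  71  70  70  70  69  70  71  71  68  79 110 115 115 114 113
174 113 114 115 117 109  75  70  68  68  70  70  69  69  69  67  70  93 115 115 115 115 114
175 114 114 115 115 110  98  81  66  67  69  69  68  67  67  76  97 107 113 117 116 116 115
176 115 113 114 112 106 111 100  70  74  76  72  73  76  78  82  92  96 110 114 116 116 114
```

drive_tool:
  steps: [0,0,0,-1,0,0,0,0,-1,0,0,0,0,0,0,0,0,0,0,0,0,0,0,0,0]

```text
clock: 32.33
position: [0.4296, -0.2782, 0.0656]
tool_rot: [-1.571, 0.0, 0.131]
force: [0.0, -0.3, -0.8]
grip_width: 0.0003
```

```bash
python3 f.py
```

```text
32.5333 [ 0.4296 -0.2783  0.0657] fz [ 0.52  0.61  0.67 -0.98] 0.2
```

drive_tool:
  steps: [0,0,0,-1,0,0,0,0,-1,0,0,0,0,0,0,0,0,0,0,0,0,0,0,0,0]

```text
clock: 32.95
position: [0.4296, -0.2782, 0.0636]
tool_rot: [-1.571, 0.0, 0.131]
force: [0.4, -0.9, -0.2]
grip_width: 0.0004
```

```bash
python3 f.py; python3 - <<'E'
from h import *
g=snap('scene'); im=g['frame'].astype(int).sum(2)//3
for v in range(166,179): print(v,' '.join('%3d'%a for a in im[v,238:260]))
E
```

```text
33.15 [ 0.4296 -0.2783  0.0637] fz [ 0.61 -0.1  -0.65  0.46] 0.08
166 114 116 115 114 114 100  37  36  37  43  63  79  61  59  67  76 113 113 113 114 113 113
167 115 114 114 113 113 100  39  35  37  42  60  79  66  59  71  86 113 114 113 113 112 114
168 115 114 115 114 114 103  55  36  36  39  56  78  65  57  84 106 112 115 115 114 113 114
169 115 115 115 114 113 110  88  43  37  38  56  80  71  55  91 112 113 116 116 117 116 116
170 117 114 114 113 110 114 108  84  49  40  60  81  75  53  79  92  95 108 116 117 117 117
171 115 115 114 113 110 114 115 106  64  61  70  79  73  62  68  69  77 103 115 116 117 117
172 114 116 115 111  98 104 111  88  69  70  73  74  69  70  69  69  74 102 114 115 116 116
173 115 115 115 113  99  80  91  70  71  70  70  71  71  71  70  68  79 110 115 115 114 113
174 114 114 114 115 110  74  68  68  69  70  70  69  69  69  67  71  93 114 115 115 116 114
175 113 113 116 115 111  97  83  67  67  69  69  68  66  67  76  97 107 113 116 116 115 115
176 116 114 115 111 106 111 100  70  74  76  72  74  75  78  83  92  96 109 114 116 116 114
177 114 113 114 111 100 111  88  74  82  85  83  83  87  84  79  70  74  94 113 113 115 115
178 113 114 115 111  99  98  71  72  82  88  87  88  87  80  73  71  69  80 115 114 114 113
```

drive_tool:
  steps: [0,0,0,-1,0,0,0,0,-1,0,0,0,0,-1,0,0,0,0,-1,0,0,0,0,0,0]

```text
clock: 33.62
position: [0.4297, -0.2783, 0.0595]
tool_rot: [-1.571, -0.0, 0.131]
force: [0.8, -0.6, 1.5]
grip_width: 0.0
```

```bash
python3 f.py; python3 - <<'E'
from h import *
g=snap('scene'); im=g['frame'].astype(int).sum(2)//3
for v in range(168,179): print(v,' '.join('%3d'%a for a in im[v,238:260]))
E
```

```text
33.8167 [ 0.4297 -0.2783  0.0597] fz [2.9  2.51 2.98 2.4 ] 2.7
168 115 115 115 114 115 104  36  36  38  40  56  79  66  62  78  87 115 115 114 114 114 114
169 115 115 116 115 116 105  55  38  38  40  57  80  71  59  88 106 114 117 117 116 115 115
170 115 115 113 113 113 110  89  53  36  38  53  82  75  56  92 109  96 109 116 116 117 118
171 115 114 114 112 105 115 109  89  49  43  58  82  75  51  77  89  77 102 115 116 117 117
172 115 115 114 110  96 115 110  87  64  61  71  79  71  62  67  70  77 102 115 115 115 115
173 115 116 115 111  96 102 107  70  70  70  73  73  70  70  70  69  74 103 114 115 115 114
174 114 114 115 114 102  77  87  70  70  70  71  70  70  71  68  67  79 109 114 116 116 114
175 114 114 115 114 105  72  66  69  68  68  70  70  69  68  66  74 101 113 116 117 117 115
176 114 113 114 112 103  99  80  66  66  68  68  67  68  68  68  74  92  98 114 116 116 115
177 115 113 114 111 101 109  81  71  76  75  75  76  79  79  75  70  70  83 112 114 115 114
178 113 114 114 111  98  98  70  74  80  85  85  87  88  81  73  70  68  80 113 113 114 113
```

drive_tool:
  steps: [0,0,0,-1,0,0,0,0,-0.5,0,0,0,0,0,0,0,0,0,0,0,0,0,0,0,0]

```text
clock: 34.28
position: [0.4297, -0.2783, 0.0582]
tool_rot: [-1.571, -0.0, 0.131]
force: [1.0, -1.0, 2.6]
grip_width: -0.0002
```

```bash
python3 f.py
```

```text
34.4833 [ 0.4297 -0.2783  0.0582] fz [2.66 3.07 2.84 2.72] 2.82
```

drive_tool:
  steps: [0,0,0,-0.5,0,0,0,0,-0.3,0,0,0,0,0,0,0,0,0,0,0,0,0,0,0,0]

```text
clock: 34.9
position: [0.4297, -0.2783, 0.0576]
tool_rot: [-1.571, -0.0, 0.131]
force: [-0.8, -0.0, 10.5]
grip_width: -0.0003
```

```bash
python3 f.py
```

```text
35.1 [ 0.4297 -0.2783  0.0577] fz [10.75 10.96 10.89 10.5 ] 10.77
```

drive_tool:
  steps: [0,0,0,0.2,0,0,0,0,0,0,0,0,0,0,0,0,0,0,0,0,0,0,0,0,0]

```text
clock: 35.52
position: [0.4297, -0.2783, 0.0578]
tool_rot: [-1.571, -0.0, 0.131]
force: [-0.6, 0.8, 9.1]
grip_width: 0.0
```

drive_tool:
  steps: [0,0,0,0,0,0,0,0,0,0,0,0,0,0,0,0,0,0,0,0,0,0,0,0,0]

```text
clock: 35.93
position: [0.4297, -0.2783, 0.0578]
tool_rot: [-1.571, -0.0, 0.131]
force: [0.3, 0.8, 9.1]
grip_width: 0.0002
```

drive_tool:
  steps: [0,0,0,0,0,0,0,0,0,0,0,0,0,0,0,0,0,0,0,0,0,0,0,0,0]

```text
clock: 36.35
position: [0.4297, -0.2783, 0.0578]
tool_rot: [-1.571, -0.0, 0.131]
force: [-0.5, -0.1, 9.1]
grip_width: 0.0
```

drive_tool:
  steps: [0,0,0,-2,0,0,0,0,-2,0,0,0,0,-2,0,0,0,0,-0.8,0,0,0,0,0,0]

```text
clock: 36.77
position: [0.4298, -0.2783, 0.0515]
tool_rot: [-1.571, -0.0, 0.131]
force: [-4.5, 2.2, 23.9]
grip_width: 0.0002
```

```bash
python3 f.py
```

```text
36.9667 [ 0.4298 -0.2783  0.0515] fz [22.54 22.84 22.   22.56] 22.49
```

drive_tool:
  steps: [0,0,0,4,0,0,0,0,10,0,0,0,0,20,0,0,0,0,35,0,0,0,0,35,0]

```text
clock: 37.38
position: [0.4287, -0.2776, 0.1553]
tool_rot: [-1.569, 0.002, 0.131]
force: [0.7, 0.1, 0.4]
grip_width: 0.0001
```

drive_tool:
  steps: [0,0,0,20,0,0,0,0,0,0,0,0,0,0,0,0,0,0,0,0,0,0,0,0,0]

```text
clock: 37.8
position: [0.429, -0.2779, 0.1737]
tool_rot: [-1.57, 0.002, 0.131]
force: [-0.0, 0.6, -0.7]
grip_width: 0.0001
```

```bash
python3 f.py; python3 st.py | head -1; python3 - <<'E'
from h import *
g=snap('scene'); a=g['frame'].astype(int).sum(2)//3; b=cv2.imread('pics/scene0.png').astype(int).sum(2)//3
for v in (166,170,174,176): print(v,a[v,238:260].tolist())
for n in('top','scene'):
  g=snap(n); f=g['frame']
  print(n,[f[u[1],u[0]].tolist() for d in(-.03,.03,.06,.09,.12,.15) for u in[proj(g,[.5427+.1305*d,.0797-.9914*d,.003]).round().astype(int)]])
E
```

```text
38.0 [ 0.4293 -0.2781  0.1741] fz [-0.37 -0.11  0.1  -0.37] -0.18
38.2 [ 0.4296 -0.2782  0.1746] [-0.25 -0.1  -0.11] [ 0.021  0.02  -0.005] rock px 208.91 210.72 114
166 [114, 115, 114, 113, 112, 112, 111, 112, 111, 112, 112, 112, 112, 112, 110, 112, 112, 113, 113, 113, 113, 112]
170 [115, 114, 113, 112, 111, 113, 113, 112, 113, 113, 113, 113, 113, 113, 112, 112, 110, 108, 116, 116, 116, 117]
174 [114, 114, 114, 116, 109, 74, 73, 87, 93, 97, 98, 97, 90, 78, 72, 71, 93, 114, 114, 115, 115, 114]
176 [114, 113, 114, 112, 106, 112, 100, 70, 74, 77, 72, 72, 75, 79, 81, 92, 95, 109, 114, 115, 115, 113]
top [[104, 106, 104], [119, 118, 118], [120, 119, 118], [120, 119, 118], [121, 120, 119], [87, 88, 88]]
scene [[70, 73, 72], [54, 54, 55], [94, 93, 94], [94, 94, 94], [95, 95, 96], [71, 72, 71]]
```

```bash
python3 -c "
from workcell import workorder
print(workorder.job_done())"
```

```text
the job is handed in; nothing more can be done
None
```

The job was handed in at about 38 s. No verdict is reported, so what follows rests on my own readings.

- **Dish:** I picked up the 157 mm lifter, lifted the dish off the rack with it, and carried it level to the microscope. It seated on the stage rails at about 94 mm. The blade was kept clear of the glass and no contact force showed. I then drew the blade out; the rock's pixel position in the scene camera stayed within about 0.3 px through the withdrawal and up to the end.
- **Lifter:** It lies flat on the table near (0.543, 0.080). The wrist force was zero after the fingers opened.
- **Release:**
  - At the halfway stop the force peaked at 10.8 N, just under the 11 N threshold. I eased it to 9.1 N; the hold lasted about 1.5 s in all, with no further movement seen.
  - I then pressed 6.3 mm more, to about 22.5 N at the bottom, and let go. The cap image is back to its unpressed look.

**Checks that disagreed:**
- **Centring:** the final scene overlay showed the lens about 3 mm off my microscope model. I put the dish's centring error at 2–3 mm and did not correct it.
- **Fingertip height:** contact with the release cap came about 30 mm lower than the stated fingertip offset and my sighting of the cap implied, so I found its height by feel.
- **Grip width:** it read 13–15 mm on the 18 mm handle, but the hold did not slip.

I did not check each bystander separately at the end; no unexpected contact force was seen along the way.

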